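Put the letter-writing set back in its wooden holders

TASK

The letters are written and sealed: put the writing set back, each of the four things fully home in the wooden holder made for it. The fountain pen lies along the two-notch pen rest, centred on it, the wax stick lies in the low trough, the ink bottle stands in the square pocket and the seal stands on its brass foot in the round hole. Keep the ink bottle upright all the time, and let go of everything.

Things in the scene. Friction and masses are not known exactly. Their poses are not given: they have to be found in the camera images.
- fountain_pen_mid (a point): Black fountain pen lying loose on the desk, tapering to a point at one end: a bar 138 mm long, 12 mm wide and 12 mm high. This point is its centre, 6 mm above its underside; y runs along the pen, z is up. 24 g; take it across its 12 mm width near the middle.
- wax_stick_mid (a point): Stick of red sealing wax lying loose on the desk: 90 mm long, 11 mm wide and 11 mm high. This point is its centre, 5.5 mm above its underside; y runs along the stick, z is up. 15 g; take it across its width near the middle.
- ink_bottle_mid (a point): Square dark-blue glass ink bottle, standing loose: body 52 x 52 mm, 42 mm high; neck 26 mm across to 48 mm; round black screw cap (fast) 35 mm across from 48 to 62 mm above its underside. This point is its centre, 31 mm above its underside; x and y square to the flat sides, z up. About 160 g; take it by the cap or across two flat sides.
- wax_seal_mid (a point): Hand seal standing loose and upright on its brass stamp: turned dark wooden handle up to 28 mm across over a round brass foot 24 mm across and 10 mm high, 65 mm tall in all. This point is its centre, 32.5 mm above its underside; z runs up the handle. About 70 g; take it by the handle, at any yaw.
- pen_rest_seat (a point): Plain wooden pen rest, fixed: base 52 x 106 mm, 8 mm thick, with two uprights 34 mm high, 39 mm wide, 14 mm thick, centred 42 mm either side of this point along y. Each has a notch 15 mm wide between round-topped cheeks, its floor 22 mm above the desk. The pen lies along y in both; fingers fit between the uprights. Point: midway between the notches at their floors' height; y along the rest, z up.
- wax_trough_seat (a point): Low wooden trough, fixed: base 52 x 116 mm; its top, 10 mm above the desk, is the floor and has a grey felt strip along it; walls only round its two ends: end walls 50 mm from this point along y (inner face), 22 mm high, and round-topped cheeks 15 mm apart, as high. The middle 48 mm of the length has no cheeks, for fingers. Point: middle of the floor; y along the trough, z up.
- bottle_block_seat (a point): Wooden block, fixed to the desk, 86 x 86 mm and 20 mm high, with a square pocket 60 x 60 mm, 14 mm deep, with a 4 mm bevel round its mouth and a grey felt bottom: the stand of the ink bottle. This point: the centre of the pocket's floor, 6 mm above the desk; x and y square to its sides, z up.
- seal_block_seat (a point): Wooden block, fixed to the desk, 64 x 64 mm and 20 mm high, with a round hole 36 mm across, 14 mm deep, with a 4 mm bevel and a grey felt bottom: the stand of the seal. This point: the centre of the hole's floor, 6 mm above the desk; z up.
Things that resemble listed ones, but are neither listed nor needed, are in the scene too. Of the things that look like the part that bears fountain_pen_mid, the larger one is meant.

How it is judged:
At the end, for the whole second after the job is handed in: Pen in both notches of its rest and wax stick on its trough's floor, centres within 12 mm, aligned within 0.2 rad; bottle and seal on the floors of their pockets, within 10 mm, upright within 0.15 rad; heights within about 5 mm of seated; all at rest, untouched by the fingers (horizontal distance between fountain_pen_mid and pen_rest_seat below 0.012 m and z of fountain_pen_mid in the frame of pen_rest_seat between 0.0015 and 0.0105 m and angle between the y axis of fountain_pen_mid and the y axis of pen_rest_seat, either way round below 0.2 rad and linear speed of each of fountain_pen, wax_stick, ink_bottle, wax_seal below 0.02 m/s and angular speed of each of fountain_pen, wax_stick, ink_bottle, wax_seal below 0.2 rad/s and contact force between the fingers and fountain_pen below 0.1 N and horizontal distance between wax_stick_mid and wax_trough_seat below 0.012 m and z of wax_stick_mid in the frame of wax_trough_seat between 0.001 and 0.01 m and angle between the y axis of wax_stick_mid and the y axis of wax_trough_seat, either way round below 0.2 rad and contact force between the fingers and wax_stick below 0.1 N and horizontal distance between ink_bottle_mid and bottle_block_seat below 0.01 m and z of ink_bottle_mid in the frame of bottle_block_seat between 0.026 and 0.036 m and angle between each of ink_bottle_mid, wax_seal_mid's own z axis and vertical below 0.15 rad and contact force between the fingers and ink_bottle below 0.1 N and horizontal distance between wax_seal_mid and seal_block_seat below 0.01 m and z of wax_seal_mid in the frame of seal_block_seat between 0.028 and 0.0375 m and contact force between the fingers and wax_seal below 0.1 N).
It fails at once if the ink bottle is tipped by more than 0.5 rad (angle between ink_bottle_mid's own z axis and vertical above 0.5 rad).
It also fails if it takes over 93 s, if anything falls off the work surface, if the arm or the gripper's body presses on something with over 40 N, if the wrist force passes 120 N, or if a joint passes its speed limit or range.

ROBOT

A 6-joint arm with a two-finger parallel gripper is mounted at the origin on a cart in front of the work surface, level with it; the furniture and walls round the work are solid. World frame = base frame: x ahead of the robot, y to its left, z up, the work surface at z = 0. Lengths are in m, angles in rad, forces in N, time in s.
With the tool pointing down it reaches from about 0.325 to 1 m from the base axis. Payload 5.1 kg.
Tool frame: the origin (TCP) lies at the very end of the fingers, on their centre line; the grasp point (between the pads) lies 19 mm behind it; z points along the fingers, y is the line along which they close (so a half turn about z gives the same grasp; the last joint's range is limited). The gripper opens to 85 mm and grips with 20 to 120 N. Pads are 22 mm wide; open, the fingers measure 114 mm over their backs; the gripper's body (76 mm by 85 mm) begins 54 mm behind the grasp point. The pads swing forward as they close: fully open they stand 13 mm farther back than shut.
Start: joints at [1.096, 0.124, 1.65, -0, 1.367, -0.083], TCP at [0.248, 0.601, 0.231] pointing down, gripper open.
Joint ranges: [-2.61, 2.61], [-1.02, 2.33], [0.03, 2.71], [-1.35, 4.49], [0.32, 2.68], [-2.91, 2.91]. Speed limits (rad/s): [2.57, 2.57, 3.14, 3.14, 3.14, 3.14].

INTERFACE

Orientations are given as a unit quaternion [x, y, z, w].
In Python, from workcell import manip gives the robot as it stands.
- The arm moves only by the tool carry_out, never from a script. Its argument "moves" is a list of rows, each a list of 6 numbers: the shift along the world's x, y, z in cm, then the turn, a rotation vector about the world's x, y, z in degrees. A call has 1 to 5 rows; each row shifts and turns the commanded pose from where the row before left it; what a row does not reach is not made up. A row lasts 1/8 s, in which the tool goes at most 62.5 mm and 10.7 degrees, less where a joint would pass 70% of its speed; a pose out of reach is approached as far as the arm can. A call is refused whole if a number of a shift passes 6.25 or a number of a turn 10.7, either way. A call with a gripper value outside its range is refused whole. "gripper" is the finger opening in cm, from 0 to 8.54, set as the call begins (left out, the last holds). The fingers move at their own pace and stop on an object; "squeeze" is the grip in N (left out, the last holds). Time passes only in rows, so rows that do not move let the fingers close. It gives the time, the measured TCP pose, the force, the opening and the grip force at its end, in the units of the state.
- manip.state(): the state, without advancing time (a new reading comes with each control period).
- manip.read_camera(name): name is "side" or "top"; returns the picture (480x640x3 uint8, blue, green, red); there is no depth.
- manip.get_calibration(name): a dict with "fov_y" (degrees; the focal length in pixels is half the picture's height over the tangent of half this angle, whatever the lens; pixels are square), "cx", "cy" (the principal point, pixels), "world_from_camera" (4x4, takes a point from camera to world coordinates). Camera axes: x right, y down, z forward; pixel columns grow to the right and rows downward; lengths in m; the calibration is good to about 2 mm. A picture is of the moment at which its call begins. get_calibration takes no time and is no camera call.
- manip.sign_off(): hands the job in; it is judged then, once.
The state is a dict: "time": time; "q": joint angles; "qvel": joint speeds; "joint_efforts": joint torques, N m; "ee_pos": TCP position; "tool_rot": TCP orientation; "wrist_force": force on the tool from outside, world axes, zero at the start; "moment": the same for the moment, N m; "width": opening from 0.0 (shut) to 1.0 (fully open); "grip_force": force on a finger pad.
Only numpy, scipy, OpenCV 4.12 (cv2) and the standard library are available. Lean on these libraries where they do the work, as an engineer would, in place of code of your own. Each camera call takes 0.05 s, during which the arm holds its last target. There are 200 camera calls.

## Working session

There is one attempt and no reset: what is moved stays moved. The work goes in short steps, Python scripts to look and compute and a tool call to move; the robot and the scene stay as the last step left them, time stands still between calls to the robot, and variables do not carry over. Pictures are saved under pics/ and viewed, at most 14 in all, crops included, and the job is handed in when it is done.

Besides the shell and the picture viewer there is one more tool, called after "Emit:" as a command line: name --pt "numbers of a row" for each row, then --argument value for the rest. carry_out: Moves the arm, as the interface text tells. Its arguments: {"type":"object","properties":{"moves":{"type":"array","items":{"type":"array","items":{"type":"number"}}},"gripper":{"type":"number"},"squeeze":{"type":"number"}},"required":["moves"]}

```bash
mkdir -p pics; python3 - <<'E'
from workcell import manip
import cv2
for n in("top","side"):
    c=manip.get_calibration(n);print(n,c)
    cv2.imwrite(f"pics/{n}0.png",manip.read_camera(n))
s=manip.state();print(s)
E
```

```text
top {'fov_y': 48.61700637307022, 'cx': 322.7893440588934, 'cy': 235.89584345217284, 'world_from_camera': array([[ 0.01424914, -0.98131765,  0.19186617,  0.39736739],
       [-0.99989795, -0.01378754,  0.00374075,  0.24316467],
       [-0.0010255 , -0.19189989, -0.98141397,  0.87094816],
       [ 0.        ,  0.        ,  0.        ,  1.        ]])}
side {'fov_y': 53.36246885884776, 'cx': 323.1318649252195, 'cy': 235.29643560994094, 'world_from_camera': array([[ 0.96213556, -0.14256869,  0.23231299,  0.3627591 ],
       [-0.27174114, -0.43524089,  0.85832518, -0.47235731],
       [-0.02125818, -0.88895418, -0.45750252,  0.4521426 ],
       [ 0.        ,  0.        ,  0.        ,  1.        ]])}
{'time': 0.1, 'q': array([ 1.09637892e+00,  1.24500500e-01,  1.65154779e+00, -2.18504084e-05,
        1.36749794e+00, -8.26071194e-02]), 'qvel': array([-0.00254603, -0.00129234, -0.00253907, -0.000722  ,  0.00178069,
        0.00063374]), 'joint_efforts': array([ 1.74033985e-04, -4.24932861e+01, -3.66651320e+01, -6.68222606e-05,
        3.95633120e-03,  7.42212274e-05]), 'ee_pos': array([0.24799245, 0.60023174, 0.23013059]), 'tool_rot': array([ 1.94652176e-01,  9.80871845e-01, -9.42093376e-04, -2.58259374e-04]), 'wrist_force': array([-0.71146925, -0.09073191,  0.72231945]), 'moment': array([-0.0150415 , -0.04088169, -0.02191238]), 'grip_force': 0.0, 'width': 1.0004412458629066}
```

View pics/top0.png

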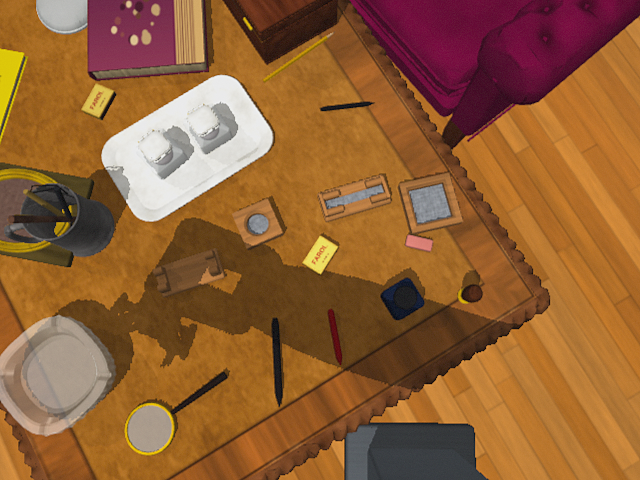

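View pics/side0.png

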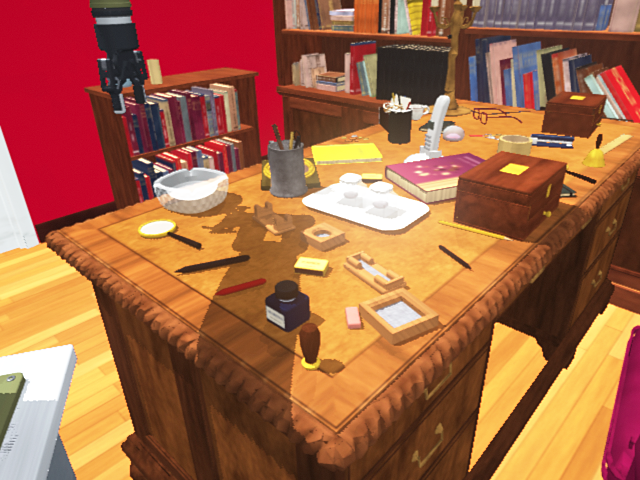

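The top view shows everything needed: pen at about (278,361), wax (335,335), bottle (403,298), seal (470,293), rest (190,272), trough (355,197), bottle block (431,203) and seal block (258,222). The pen at (347,105) is the smaller decoy. I'll zoom in for accurate corners.

```bash
python3 - <<'E'
import cv2
im=cv2.imread("pics/top0.png")
c=im[165:415,145:500]
c=cv2.convertScaleAbs(cv2.resize(c,None,fx=2.25,fy=2.25,interpolation=cv2.INTER_CUBIC),alpha=1.5,beta=15)
for u in range(150,500,25):
    cv2.putText(c,str(u),(int((u-145)*2.25),10),0,.35,(255,255,255));cv2.line(c,(int((u-145)*2.25),12),(int((u-145)*2.25),560),(255,255,255),1) if u%50==0 else 0
for v in range(175,415,25):
    cv2.putText(c,str(v),(0,int((v-165)*2.25)),0,.35,(255,255,255));cv2.line(c,(0,int((v-165)*2.25)),(800,int((v-165)*2.25)),(255,255,255),1) if v%50==0 else 0
cv2.imwrite("pics/crop0.png",c)
E
```

```text
(no output)
```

View pics/crop0.png

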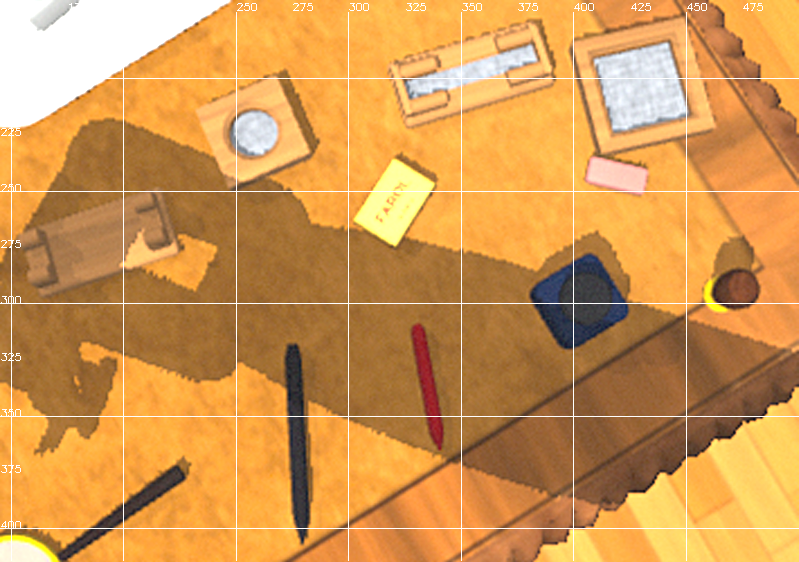

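The crop (2.25×, offset 145,165) shows the outlines clearly. I'll turn the corners I read into world coordinates and check them against the given sizes.

```bash
cat > h.py <<'E'
import numpy as np
from workcell import manip
def ray(n,uv,z):
    c=manip.get_calibration(n);f=240/np.tan(np.radians(c["fov_y"]/2));T=c["world_from_camera"]
    uv=np.atleast_2d(uv).astype(float)
    d=np.c_[(uv[:,0]-c["cx"])/f,(uv[:,1]-c["cy"])/f,np.ones(len(uv))]@T[:3,:3].T
    return T[:3,3]+d*((z-T[2,3])/d[:,2:])
def proj(n,P):
    c=manip.get_calibration(n);f=240/np.tan(np.radians(c["fov_y"]/2));T=c["world_from_camera"]
    p=(np.atleast_2d(P)-T[:3,3])@T[:3,:3]
    return np.c_[f*p[:,0]/p[:,2]+c["cx"],f*p[:,1]/p[:,2]+c["cy"]]
E
python3 - <<'E'
from h import *
np.set_printoptions(precision=4,suppress=True)
D={"pen":(.006,[(293,346),(302,543)]),"wax":(.0055,[(418,325),(437,448)]),
"cap":(.062,[(586,298)]),"body":(.042,[(531,294),(591,254),(628,304),(570,348)]),
"sealtop":(.062,[(738,289)]),"sealfootleft":(.008,[(704,294)]),
"rest":(.0,[(47,296),(183,255)]),"restnotch":(.022,[(38,258),(151,220)]),
"troughbase":(.01,[(408,127),(555,78),(390,68),(540,20)]),"felt":(.01,[(408,85),(535,55)]),
"bblock":(.02,[(569,42),(686,15),(717,127),(600,153)]),"bfelt":(.006,[(593,57),(672,42),(689,117),(613,133)]),
"sblock":(.02,[(197,112),(285,72),(318,150),(232,188)]),"sfelt":(.006,[(254,133)])}
for k,(z,p) in D.items():
    P=ray("top",np.array(p)/2.25+[145,165],z)[:,:2]
    print(k,P.tolist() if 0 else P.round(4).tolist(),"mean",P.mean(0),"len",np.linalg.norm(np.diff(P,axis=0),axis=1),"yaw",np.degrees(np.arctan2(*(P[1]-P[0])[::-1])) if len(P)>1 else "")
E
```

```text
pen [[0.4295, 0.3211], [0.2945, 0.3106]] mean [0.362  0.3158] len [0.1354] yaw -175.55647961657664
wax [[0.4457, 0.2318], [0.3599, 0.2175]] mean [0.4028 0.2247] len [0.087] yaw -170.4951096463298
cap [[0.4622, 0.1195]] mean [0.4622 0.1195] len [] yaw 
body [[0.466, 0.1544], [0.4943, 0.1125], [0.4601, 0.0876], [0.4295, 0.128]] mean [0.4625 0.1206] len [0.0506 0.0424 0.0507] yaw -55.93867091162682
sealtop [[0.4697, 0.0169]] mean [0.4697 0.0169] len [] yaw 
sealfootleft [[0.4706, 0.0264]] mean [0.4706 0.0264] len [] yaw 
rest [[0.463, 0.5014], [0.4943, 0.4041]] mean [0.4787 0.4528] len [0.1022] yaw -72.19549357078589
restnotch [[0.4882, 0.5032], [0.5167, 0.4242]] mean [0.5025 0.4637] len [0.084] yaw -70.2137357652415
troughbase [[0.5902, 0.2409], [0.6291, 0.1321], [0.635, 0.2549], [0.6739, 0.1429]] mean [0.632  0.1927] len [0.1155 0.123  0.1186] yaw -70.34980708556375
felt [[0.6222, 0.2413], [0.6466, 0.1468]] mean [0.6344 0.1941] len [0.0976] yaw -75.50801541157165
bblock [[0.654, 0.1227], [0.6761, 0.0356], [0.5911, 0.0157], [0.5706, 0.1013]] mean [0.6229 0.0688] len [0.0899 0.0872 0.088 ] yaw -75.80017577823664
bfelt [[0.6468, 0.1029], [0.6593, 0.0434], [0.6016, 0.0325], [0.5887, 0.0891]] mean [0.6241 0.067 ] len [0.0608 0.0587 0.0581] yaw -78.13188189128074
sblock [[0.597, 0.3953], [0.6282, 0.332], [0.5699, 0.3061], [0.5411, 0.3674]] mean [0.584  0.3502] len [0.0706 0.0637 0.0678] yaw -63.838358384491904
sfelt [[0.585, 0.3549]] mean [0.585  0.3549] len [] yaw
```

```bash
cat > ov.py <<'E'
from h import *
import cv2
def box(x,y,yaw,a,b,z0,z1):
    c,s=np.cos(np.radians(yaw)),np.sin(np.radians(yaw));L=[]
    q=[(x+c*i*a/2-s*j*b/2,y+s*i*a/2+c*j*b/2) for i,j in((1,1),(1,-1),(-1,-1),(-1,1))]
    for z in(z0,z1):
        L+=[((*q[i],z),(*q[(i+1)%4],z)) for i in range(4)]
    return L+[((*p,z0),(*p,z1)) for p in q]
def cyl(x,y,r,z):
    t=np.linspace(0,2*np.pi,25);return [((x+r*np.cos(a),y+r*np.sin(a),z),(x+r*np.cos(b),y+r*np.sin(b),z)) for a,b in zip(t,t[1:])]
def draw(im,n,segs,x0,y0,k,col):
    P=(proj(n,np.array(segs).reshape(-1,3))-[x0,y0])*k
    for p,q in P.reshape(-1,2,2):cv2.line(im,tuple(int(i) for i in p),tuple(int(i) for i in q),col,1)
E
python3 - <<'E'
from ov import *
S=box(.362,.316,94.4,.012,.138,0,.012)+box(.4028,.2247,99.5,.011,.09,0,.011)
S+=box(.4625,.120,35,.052,.052,0,.042)+cyl(.4625,.12,.0175,.062)+cyl(.470,.016,.012,0)+cyl(.470,.016,.014,.062)
S+=box(.503,.462,18.5,.052,.106,0,.008)
for d in(.042,-.042): S+=box(.503-d*np.sin(np.radians(18.5)),.462+d*np.cos(np.radians(18.5)),18.5,.039,.014,.008,.034)
S+=box(.633,.193,18.5,.052,.116,0,.01)+box(.6235,.068,13.2,.086,.086,0,.02)+box(.6235,.068,13.2,.06,.06,.02,.02)
S+=box(.584,.352,25,.064,.064,0,.02)+cyl(.584,.352,.018,.02)
out=[]
for n,(x0,y0,w,h) in {"side":(170,180,275,195),"top":(145,165,345,245)}.items():
    im=cv2.imread(f"pics/{n}0.png")[y0:y0+h,x0:x0+w];k=800/w if n=="side" else 800/w
    im=cv2.convertScaleAbs(cv2.resize(im,None,fx=k,fy=k,interpolation=cv2.INTER_CUBIC),alpha=1.4,beta=10)
    draw(im,n,S,x0,y0,k,(255,255,0));cv2.imwrite(f"pics/ov_{n}.png",im)
E
```

```text
(no output)
```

View pics/ov_side.png

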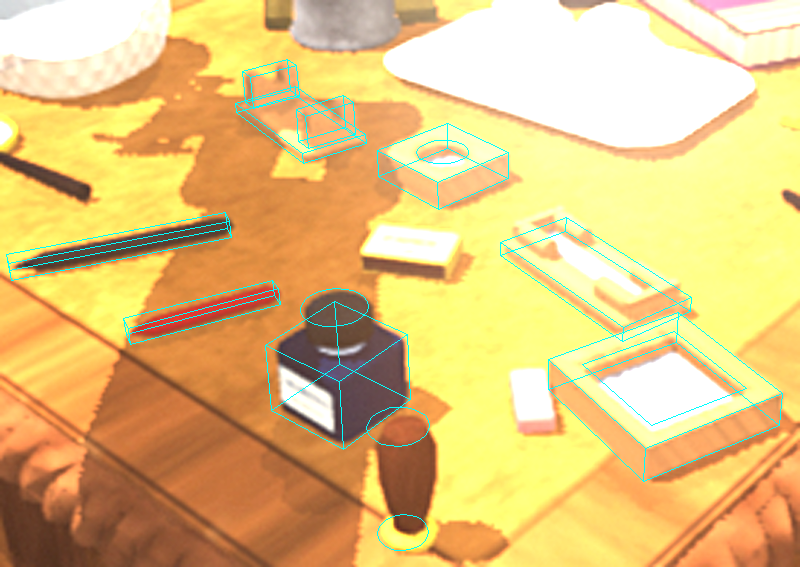

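View pics/ov_top.png

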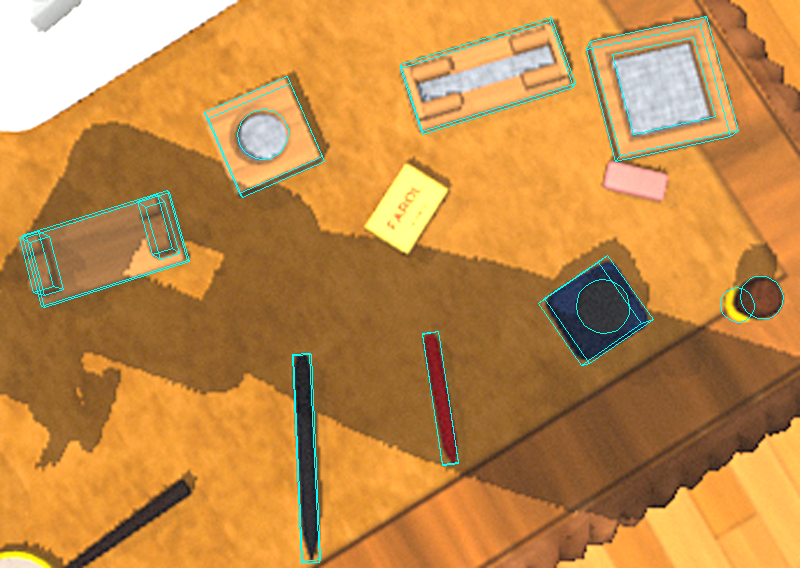

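The wireframes fit both views to within about 2 mm. The only correction is the seal, at about (.471,.015). I'll start with the pen.

Emit:
carry_out --pt "2.28 -5.68 -2 0 0 5.4" --pt "2.28 -5.68 -2 0 0 5.4" --pt "2.28 -5.68 -2 0 0 5.4" --pt "2.28 -5.68 -2 0 0 5.4" --pt "2.28 -5.68 -2 0 0 5.4" --gripper 3.5 --squeeze 30

```text
time: 0.72
ee_pos: [0.359, 0.3232, 0.1333]
tool_rot: [-0.042, 0.999, -0.0, -0.0]
wrist_force: [0.7, -0.2, -0.1]
width: 0.411
grip_force: 0.0
```

Emit:
carry_out --pt "0 0 -4 0 0 0" --pt "0 0 -4 0 0 0" --pt "0 0 -3 0 0 0" --pt "0 0 -1.4 0 0 0" --pt "0 0 0 0 0 0"

```text
time: 1.35
ee_pos: [0.3582, 0.3247, 0.0094]
tool_rot: [-0.04, 0.999, -0.001, -0.001]
wrist_force: [0.1, 0.4, -0.0]
width: 0.412
grip_force: 0.0
```

```bash
python3 - <<'E'
from ov import *
s=manip.state();print(s["ee_pos"],s["q"])
im=manip.read_camera("side")
a=im[200:320,150:300]
a=cv2.resize(a,None,fx=4,fy=4,interpolation=cv2.INTER_CUBIC)
cv2.imwrite("pics/pen1.png",a)
E
```

```text
[0.35823617 0.32467066 0.00944746] [ 6.25189815e-01  1.46446196e-02  2.17586414e+00  7.68207793e-06
  9.53261398e-01 -1.02518093e+00]
```

View pics/pen1.png

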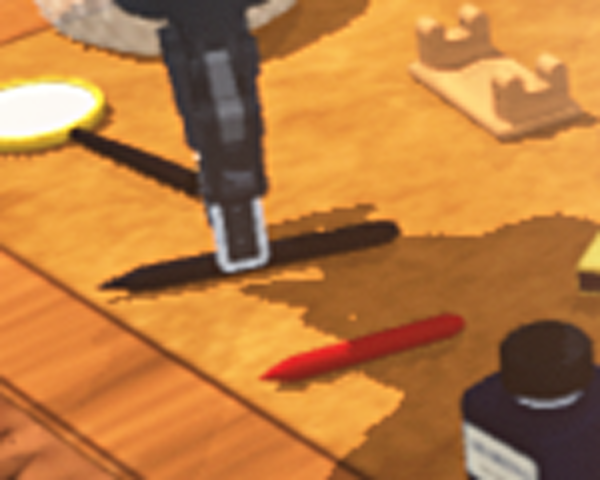

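The fingers straddle the pen near its middle, pixel (240,250) in the crop. They are about 9 mm off in y because of the speed cap, so I'll correct that and close.

Emit:
carry_out --pt "0.4 -0.9 0 0 0 0" --pt "0 0 -0.6 0 0 0"

```text
time: 1.65
ee_pos: [0.3644, 0.3164, 0.0057]
tool_rot: [-0.039, 0.999, 0.001, 0.002]
wrist_force: [-0.3, 0.1, -0.3]
width: 0.406
grip_force: 0.0
```

Emit:
carry_out --pt "0 0 0 0 0 0" --pt "0 0 0 0 0 0" --pt "0 0 0 0 0 0" --gripper 0.5

```text
time: 2.02
ee_pos: [0.3629, 0.3162, 0.0044]
tool_rot: [-0.04, 0.999, 0.0, 0.0]
wrist_force: [0.8, 0.2, 0.6]
width: 0.133
grip_force: 32.3
```

Emit:
carry_out --pt "0 0 2 0 0 0" --pt "0 0 3 0 0 0" --pt "0 0 4 0 0 0"

```text
time: 2.4
ee_pos: [0.3619, 0.3155, 0.0941]
tool_rot: [-0.04, 0.999, -0.001, -0.001]
wrist_force: [0.0, 0.2, 0.3]
width: 0.129
grip_force: 32.2
```

Emit:
carry_out --pt "1.8 1.85 0 0 0 -9.5" --pt "1.8 1.85 0 0 0 -9.5" --pt "1.8 1.85 0 0 0 -9.5" --pt "1.8 1.85 0 0 0 -9.5" --pt "1.8 1.85 0 0 0 -9.5"

```text
time: 3.02
ee_pos: [0.4532, 0.4092, 0.0939]
tool_rot: [0.369, 0.93, -0.0, -0.0]
wrist_force: [0.2, 0.1, 0.0]
width: 0.131
grip_force: 32.2
```

Emit:
carry_out --pt "1.8 1.85 0 0 0 -9.5" --pt "1.8 1.85 0 0 0 -9.5" --pt "1.5 1.7 0 0 0 -9.5" --pt "0 0 0 0 0 0"

```text
time: 3.52
ee_pos: [0.5043, 0.4633, 0.0939]
tool_rot: [0.583, 0.812, -0.0, -0.0]
wrist_force: [-0.7, -0.2, 0.6]
width: 0.132
grip_force: 32.2
```

```bash
cat >> h.py <<'E'
def st():
    s=manip.state();a=s["tool_rot"];print("t",round(s["time"],2),"tcp",s["ee_pos"].round(4),"close",round(np.degrees(2*np.arctan2(a[1],a[0]))-90,1),"w",round(s["width"]*8.54,2),"F",s["wrist_force"].round(1));return s
E
python3 -c "from h import *;st()"
```

```text
t 3.52 tcp [0.5043 0.4633 0.0939] close 18.7 w 1.12 F [-0.7 -0.2  0.6]
```

Emit:
carry_out --pt "0 0 -3 0 0 0" --pt "0 0 -1.6 0 0 0" --pt "0 0 0 0 0 0"

```text
time: 3.9
ee_pos: [0.5022, 0.4612, 0.0459]
tool_rot: [0.583, 0.812, -0.002, -0.001]
wrist_force: [0.7, -0.9, -1.0]
width: 0.132
grip_force: 32.2
```

```bash
python3 - <<'E'
from ov import *
s=st()
x,y=.503,.462;R=[]
for d in(.042,-.042): R+=box(x-d*np.sin(np.radians(18.5)),y+d*np.cos(np.radians(18.5)),18.5,.015,.014,.022,.034)
o=[]
for n,(x0,y0) in {"side":(220,175),"top":(125,210)}.items():
    im=cv2.resize(manip.read_camera(n)[y0:y0+110,x0:x0+130],None,fx=3,fy=3,interpolation=cv2.INTER_CUBIC)
    if n=="side":draw(im,n,R,x0,y0,3,(255,255,0))
    o.append(cv2.convertScaleAbs(im,alpha=1.3,beta=20))
cv2.imwrite("pics/pen2.png",np.hstack(o))
E
```

```text
t 3.9 tcp [0.5022 0.4612 0.0459] close 18.6 w 1.12 F [ 0.7 -0.9 -1. ]
```

View pics/pen2.png

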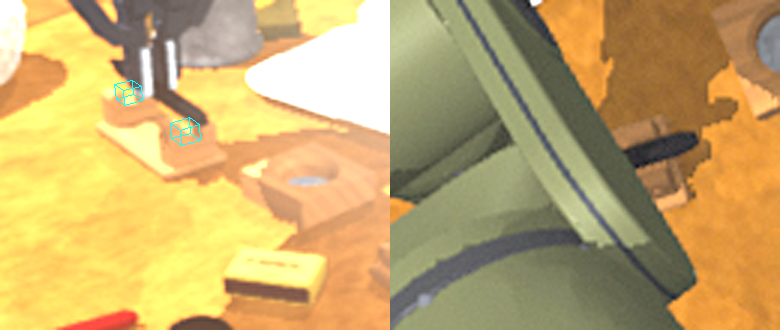

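```bash
python3 - <<'E'
from h import *
for n,o in(("side",(220,175)),("top",(125,210))):
    print(n,((proj(n,[(.503+a*np.cos(np.radians(-71.5)),.462+a*np.sin(np.radians(-71.5)),z) for a,z in((.069,.0485),(.042,.0485),(.049,.034))])-o)*3+([390,0] if n=="top" else [0,0])).round(0))
E
```

```text
side [[204. 118.]
 [184. 105.]
 [190. 127.]]
top [[695. 136.]
 [645. 152.]
 [663. 152.]]
```

The pen tip shows at (696,138) in the top view against a predicted (695,136), so it is aligned. Lowering and releasing.

Emit:
carry_out --pt "0 0 -1 0 0 0" --pt "0 0 -0.7 0 0 0" --pt "0 0 -0.3 0 0 0" --pt "0 0 0 0 0 0"

```text
time: 4.5
ee_pos: [0.5037, 0.4624, 0.0278]
tool_rot: [0.584, 0.812, -0.0, -0.0]
wrist_force: [-0.4, 0.3, -1.1]
width: 0.132
grip_force: 32.2
```

Emit:
carry_out --pt "0 0 0 0 0 0" --pt "0 0 0 0 0 0" --pt "0 0 0 0 0 0" --gripper 3

```text
time: 4.88
ee_pos: [0.504, 0.4627, 0.0285]
tool_rot: [0.584, 0.812, 0.0, 0.0]
wrist_force: [0.3, -0.3, 0.1]
width: 0.349
grip_force: 0.0
```

Emit:
carry_out --pt "0 0 2 0 0 0" --pt "0 0 3 0 0 0" --pt "-2 -4 4 0 0 8" --pt "-2 -4 0 0 0 8" --pt "-1 -4 0 0 0 8"

```text
time: 5.5
ee_pos: [0.4539, 0.3421, 0.1209]
tool_rot: [0.4, 0.917, 0.001, 0.001]
wrist_force: [0.7, 0.5, -0.6]
width: 0.352
grip_force: 0.0
```

Emit:
carry_out --pt "-0.85 -1.95 -1 0 0 9.5" --pt "-0.85 -1.95 -1 0 0 9.5" --pt "-0.85 -1.95 -1 0 0 9.5" --pt "-0.85 -1.95 -1 0 0 9.5" --pt "-0.85 -1.95 -1 0 0 9.5"

```text
time: 6.12
ee_pos: [0.4118, 0.2448, 0.0697]
tool_rot: [-0.003, 1.0, 0.001, 0.001]
wrist_force: [-0.1, -1.0, -0.2]
width: 0.353
grip_force: 0.0
```

Emit:
carry_out --pt "-0.85 -1.95 -1 0 0 9.5" --pt "0 0 0 0 0 0"

```text
time: 6.38
ee_pos: [0.4024, 0.2249, 0.0586]
tool_rot: [-0.082, 0.997, 0.0, -0.0]
wrist_force: [-0.1, 0.5, -0.3]
width: 0.353
grip_force: 0.0
```

```bash
python3 - <<'E'
from ov import *
st()
x0,y0=125,210
a=cv2.resize(manip.read_camera("top")[y0:y0+110,x0:x0+130],None,fx=3,fy=3)
draw(a,"top",box(.503,.462,18.5,.012,.138,.022,.034),x0,y0,3,(255,255,0))
x0,y0=220,175
b=cv2.resize(manip.read_camera("side")[y0:y0+110,x0:x0+130],None,fx=3,fy=3)
cv2.imwrite("pics/pen3.png",np.hstack([a,b]))
E
```

```text
t 6.38 tcp [0.4024 0.2249 0.0586] close 99.4 w 3.02 F [-0.1  0.5 -0.3]
```

View pics/pen3.png

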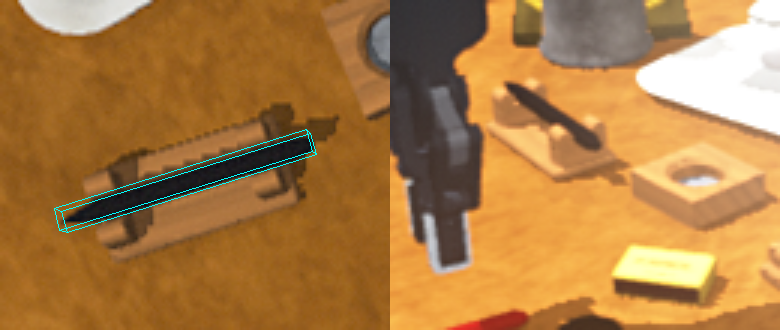

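The pen lies in both notches, filling the predicted outline from (60,215) to (312,140). Now the wax.

Emit:
carry_out --pt "0 0 -3 0 0 0" --pt "0 0 -1.8 0 0 0" --pt "0 0 -0.7 0 0 0" --pt "0 0 0 0 0 0"

```text
time: 6.98
ee_pos: [0.4034, 0.2261, 0.0037]
tool_rot: [-0.083, 0.997, 0.0, 0.0]
wrist_force: [0.1, 0.5, 0.8]
width: 0.355
grip_force: 0.0
```

Emit:
carry_out --pt "0 0 0 0 0 0" --pt "0 0 0 0 0 0" --pt "0 0 0 0 0 0" --gripper 0.5

```text
time: 7.35
ee_pos: [0.4039, 0.2261, 0.0044]
tool_rot: [-0.083, 0.997, 0.0, 0.001]
wrist_force: [0.2, 0.9, 4.5]
width: 0.114
grip_force: 32.0
```

Emit:
carry_out --pt "0 0 2 0 0 0" --pt "0 0 3.5 0 0 0" --pt "0 0 4 0 0 0"

```text
time: 7.72
ee_pos: [0.402, 0.2251, 0.0984]
tool_rot: [-0.083, 0.997, -0.0, -0.001]
wrist_force: [0.6, 0.9, -0.3]
width: 0.116
grip_force: 31.4
```

Emit:
carry_out --pt "2.55 -0.35 0 0 0 -9" --pt "2.55 -0.35 0 0 0 -9" --pt "2.55 -0.35 0 0 0 -9" --pt "2.55 -0.35 0 0 0 -9" --pt "2.55 -0.35 0 0 0 -9"

```text
time: 8.35
ee_pos: [0.5309, 0.2077, 0.0979]
tool_rot: [0.307, 0.952, -0.0, -0.0]
wrist_force: [0.1, 0.3, -1.0]
width: 0.115
grip_force: 31.4
```

Emit:
carry_out --pt "2.55 -0.35 0 0 0 -9" --pt "2.55 -0.35 0 0 0 -9" --pt "2.55 -0.35 0 0 0 -9" --pt "2.5 -0.4 -2 0 0 -9" --pt "0 0 -2 0 0 0"

```text
time: 8.98
ee_pos: [0.6331, 0.1931, 0.0577]
tool_rot: [0.584, 0.812, 0.0, 0.0]
wrist_force: [-0.4, -0.3, -1.1]
width: 0.115
grip_force: 31.4
```

```bash
python3 - <<'E'
from ov import *
s=st();z=s["ee_pos"][2]+.0015
S=box(.633,.193,18.5,.011,.09,z-.0055,z+.0055)
o=[]
for n,(x0,y0) in {"side":(330,235),"top":(295,145)}.items():
    im=cv2.resize(manip.read_camera(n)[y0:y0+110,x0:x0+130],None,fx=3,fy=3,interpolation=cv2.INTER_CUBIC)
    draw(im,n,S,x0,y0,3,(255,255,0));o.append(im)
cv2.imwrite("pics/wax2.png",np.hstack(o))
E
```

```text
t 8.97 tcp [0.6331 0.1931 0.0577] close 18.5 w 0.98 F [-0.4 -0.3 -1.1]
```

View pics/wax2.png

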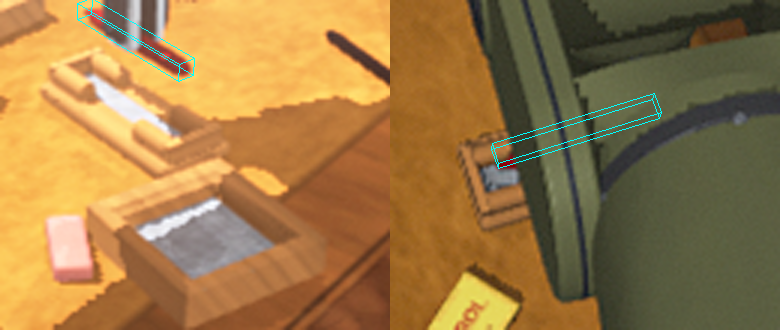

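The wax fills its predicted outline in both views, so I'm lowering it into the trough.

Emit:
carry_out --pt "0 0 -2 0 0 0" --pt "0 0 -1.4 0 0 0" --pt "0 0 -0.6 0 0 0" --pt "0 0 -0.3 0 0 0" --pt "0 0 0 0 0 0"

```text
time: 9.7
ee_pos: [0.6321, 0.1937, 0.0154]
tool_rot: [0.584, 0.812, 0.0, 0.0]
wrist_force: [2.2, 0.5, -0.2]
width: 0.111
grip_force: 31.4
```

Emit:
carry_out --pt "0 0 0 0 0 0" --pt "0 0 0 0 0 0" --pt "0 0 0 0 0 0" --gripper 2.5

```text
time: 10.07
ee_pos: [0.6317, 0.1935, 0.0152]
tool_rot: [0.584, 0.812, -0.0, -0.0]
wrist_force: [0.2, 0.2, -0.1]
width: 0.296
grip_force: 0.0
```

Emit:
carry_out --pt "0 0 2 0 0 0" --pt "0 0 4 0 0 0" --pt "-3 -4 4 0 0 3" --pt "-3 -4 0 0 0 3" --pt "-3 -4 0 0 0 3"

```text
time: 10.7
ee_pos: [0.5427, 0.0736, 0.117]
tool_rot: [0.517, 0.856, 0.001, 0.002]
wrist_force: [-0.1, 0.3, 1.0]
width: 0.291
grip_force: 0.0
```

Emit:
carry_out --pt "-3.55 -2.9 0 0 0 -3" --pt "-3.55 -2.9 0 0 0 -3" --pt "0 0 0 0 0 0" --gripper 5.5

```text
time: 11.08
ee_pos: [0.47, 0.0153, 0.1152]
tool_rot: [0.564, 0.826, 0.0, 0.0]
wrist_force: [0.8, 0.7, -0.4]
width: 0.645
grip_force: 0.0
```

```bash
python3 - <<'E'
from ov import *
st()
o=[]
for n,(x0,y0,S) in {"top":(295,145,box(.633,.193,18.5,.011,.09,.01,.021)),"side":(230,265,cyl(.471,.015,.012,.0)+cyl(.471,.015,.012,.01))}.items():
    im=cv2.resize(manip.read_camera(n)[y0:y0+110,x0:x0+130],None,fx=3,fy=3,interpolation=cv2.INTER_CUBIC)
    draw(im,n,S,x0,y0,3,(255,255,0));o.append(im)
cv2.imwrite("pics/seal1.png",np.hstack(o))
E
```

```text
t 11.07 tcp [0.47   0.0153 0.1152] close 21.4 w 5.51 F [ 0.8  0.7 -0.4]
```

View pics/seal1.png

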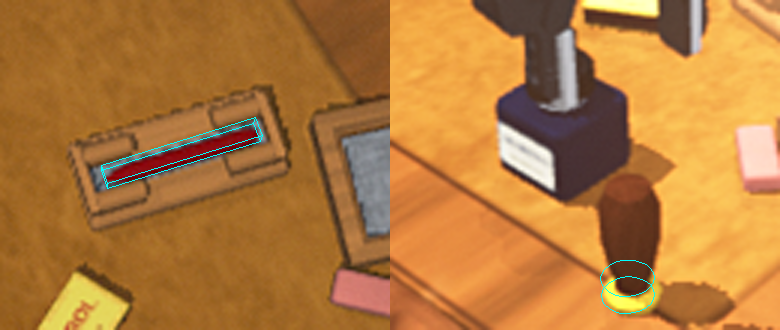

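The wax is seated in its trough. The seal foot is at about (631,292), within 2 mm of the prediction, so I'll descend on the handle.

Emit:
carry_out --pt "0.2 0 -3.5 0 0 0" --pt "0 0 -3.5 0 0 0" --pt "0 0 -1.9 0 0 0" --pt "0 0 0 0 0 0"

```text
time: 11.68
ee_pos: [0.4733, 0.0172, 0.0242]
tool_rot: [0.562, 0.827, -0.001, -0.001]
wrist_force: [0.6, -0.5, -0.0]
width: 0.642
grip_force: 0.0
```

Emit:
carry_out --pt "0 0 0 0 0 0" --pt "0 0 0 0 0 0" --pt "0 0 0 0 0 0" --pt "0 0 0 0 0 0" --gripper 1

```text
time: 12.18
ee_pos: [0.4749, 0.0165, 0.0268]
tool_rot: [0.562, 0.827, 0.001, 0.001]
wrist_force: [-0.0, 0.3, 5.8]
width: 0.299
grip_force: 29.5
```

Emit:
carry_out --pt "0 0 2 0 0 0" --pt "0 0 4 0 0 0" --pt "0 0 5 0 0 0"

```text
time: 12.55
ee_pos: [0.4721, 0.0166, 0.1349]
tool_rot: [0.562, 0.827, -0.001, -0.002]
wrist_force: [0.5, -0.1, -1.7]
width: 0.295
grip_force: 29.8
```

Emit:
carry_out --pt "1.6 4.8 0 0 0 0" --pt "1.6 4.8 0 0 0 0" --pt "1.6 4.8 0 0 0 0" --pt "1.6 4.8 0 0 0 0" --pt "1.6 4.8 0 0 0 0"

```text
time: 13.18
ee_pos: [0.5536, 0.2579, 0.1348]
tool_rot: [0.562, 0.827, -0.0, -0.0]
wrist_force: [0.2, -0.9, -0.1]
width: 0.295
grip_force: 29.9
```

Emit:
carry_out --pt "1.6 4.8 -1 0 0 0" --pt "1.6 4.75 -3 0 0 0" --pt "0 0 -2 0 0 0" --pt "0 0 0 0 0 0"

```text
time: 13.68
ee_pos: [0.5834, 0.3507, 0.0718]
tool_rot: [0.562, 0.827, -0.003, -0.001]
wrist_force: [-0.0, -0.4, -0.6]
width: 0.299
grip_force: 29.9
```

```bash
python3 - <<'E'
from ov import *
s=st();z=s["ee_pos"][2]-.026;x,y=s["ee_pos"][:2]
S=cyl(x,y,.012,z)+cyl(x,y,.012,z+.01)
o=[]
for n,(x0,y0) in {"side":(270,190),"top":(190,165)}.items():
    im=cv2.resize(manip.read_camera(n)[y0:y0+90,x0:x0+90],None,fx=4,fy=4,interpolation=cv2.INTER_CUBIC)
    draw(im,n,S,x0,y0,4,(255,255,0));draw(im,n,cyl(.584,.352,.018,.02),x0,y0,4,(0,0,255));o.append(im)
cv2.imwrite("pics/seal2.png",np.hstack(o))
E
```

```text
t 13.68 tcp [0.5834 0.3507 0.0718] close 21.6 w 2.55 F [-0.  -0.4 -0.6]
```

View pics/seal2.png

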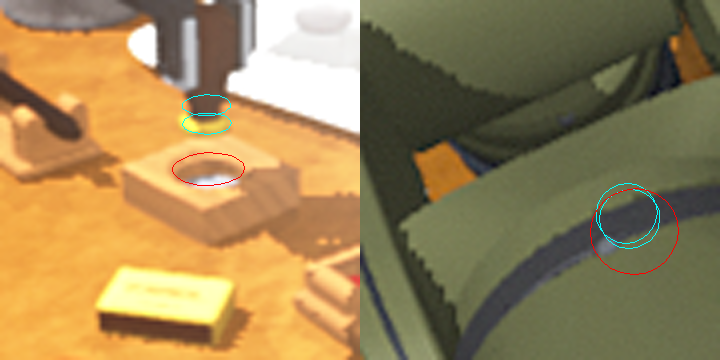

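The foot at (206,122) sits upright over the hole at (208,169). Lowering it.

Emit:
carry_out --pt "0 0 -1.5 0 0 0" --pt "0 0 -1.2 0 0 0" --pt "0 0 -0.7 0 0 0" --pt "0 0 -0.4 0 0 0" --pt "0 0 0 0 0 0"

```text
time: 14.4
ee_pos: [0.5854, 0.3518, 0.0368]
tool_rot: [0.562, 0.827, -0.0, -0.0]
wrist_force: [1.1, 0.3, -0.7]
width: 0.292
grip_force: 30.0
```

Emit:
carry_out --pt "0 0 -0.2 0 0 0" --pt "0 0 0 0 0 0" --pt "0 0 0 0 0 0" --pt "0 0 0 0 0 0" --gripper 5.5

```text
time: 14.9
ee_pos: [0.5857, 0.3521, 0.0355]
tool_rot: [0.562, 0.827, 0.0, 0.0]
wrist_force: [-0.1, -0.5, -1.0]
width: 0.642
grip_force: 0.0
```

Emit:
carry_out --pt "0 0 3 0 0 0" --pt "0 0 4 0 0 0" --pt "0 0 4 0 0 0" --pt "-2 -4.5 1 0 0 2.5" --pt "-2 -4.5 0 0 0 2.5"

```text
time: 15.52
ee_pos: [0.5462, 0.2617, 0.1575]
tool_rot: [0.525, 0.851, 0.001, 0.001]
wrist_force: [-0.3, -0.7, -0.1]
width: 0.643
grip_force: 0.0
```

Emit:
carry_out --pt "-2.75 -4.75 -1 0 0 2.8" --pt "-2.75 -4.75 -1 0 0 2.8" --pt "-2.75 -4.75 -1 0 0 2.8" --pt "0 0 0 0 0 0" --gripper 8.5 --squeeze 40

```text
time: 16.02
ee_pos: [0.4604, 0.1173, 0.1236]
tool_rot: [0.464, 0.886, -0.001, -0.001]
wrist_force: [0.8, -0.6, -0.1]
width: 0.995
grip_force: 0.0
```

```bash
python3 - <<'E'
from ov import *
st()
o=[]
for n,(x0,y0,S) in {"side":(230,195,box(.4625,.120,35,.052,.052,0,.042)+cyl(.584,.352,.012,.006)),"top":(190,165,[])}.items():
    im=cv2.resize(manip.read_camera(n)[y0:y0+145,x0:x0+130],None,fx=3,fy=3,interpolation=cv2.INTER_CUBIC)
    if S:draw(im,n,S,x0,y0,3,(255,255,0))
    o.append(im)
cv2.imwrite("pics/bot1.png",np.hstack(o))
E
```

```text
t 16.02 tcp [0.4604 0.1173 0.1236] close 34.8 w 8.5 F [ 0.8 -0.6 -0.1]
```

View pics/bot1.png

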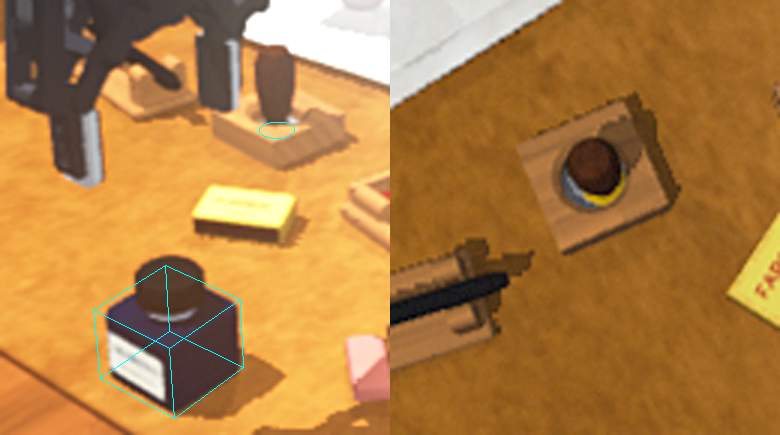

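The seal stands upright in its hole. The bottle matches the outline apart from its rounded corners, so I'll descend across its flats.

Emit:
carry_out --pt "0.2 0.2 -3.5 0 0 0" --pt "0 0 -3.5 0 0 0" --pt "0 0 -2.4 0 0 0" --pt "0 0 -0.8 0 0 0" --pt "0 0 0 0 0 0"

```text
time: 16.75
ee_pos: [0.4658, 0.1222, 0.0237]
tool_rot: [0.462, 0.887, 0.0, 0.0]
wrist_force: [0.1, 0.0, 0.4]
width: 0.993
grip_force: 0.0
```

Emit:
carry_out --pt "0 0 0 0 0 0" --pt "0 0 0 0 0 0" --pt "0 0 0 0 0 0" --pt "0 0 0 0 0 0" --gripper 4

```text
time: 17.25
ee_pos: [0.4664, 0.1217, 0.0248]
tool_rot: [0.462, 0.887, 0.001, 0.001]
wrist_force: [-0.4, -0.3, 5.7]
width: 0.597
grip_force: 42.6
```

Emit:
carry_out --pt "0 0 1 0 0 0" --pt "0 0 2 0 0 0" --pt "0 0 3 0 0 0" --pt "0 0 1 0 0 0"

```text
time: 17.75
ee_pos: [0.4661, 0.1216, 0.0953]
tool_rot: [0.462, 0.887, 0.001, 0.001]
wrist_force: [1.0, 0.3, -1.0]
width: 0.594
grip_force: 41.9
```

Emit:
carry_out --pt "3.15 -1.07 0 0 0 -4.4" --pt "3.15 -1.07 0 0 0 -4.4" --pt "3.15 -1.07 0 0 0 -4.4" --pt "3.15 -1.07 0 0 0 -4.4" --pt "3.15 -1.07 0 0 0 -4.2"

```text
time: 18.38
ee_pos: [0.6228, 0.0676, 0.092]
tool_rot: [0.622, 0.783, -0.001, -0.001]
wrist_force: [-0.0, -0.3, -1.1]
width: 0.597
grip_force: 41.8
```

Emit:
carry_out --pt "0 0 -2 0 0 0" --pt "0 0 -1.5 0 0 0" --pt "0 0 0 0 0 0"

```text
time: 18.75
ee_pos: [0.6194, 0.0683, 0.0549]
tool_rot: [0.621, 0.784, -0.002, -0.003]
wrist_force: [0.4, 0.2, -1.3]
width: 0.598
grip_force: 42.0
```

```bash
python3 - <<'E'
from ov import *
s=st();z=s["ee_pos"][2]-.0235;x,y=s["ee_pos"][:2]
o=[]
S=box(x,y,13.2,.052,.052,z,z+.042)
for n,(x0,y0) in {"side":(340,230),"top":(375,150)}.items():
    im=cv2.resize(manip.read_camera(n)[y0:y0+130,x0:x0+110],None,fx=3.5,fy=3.5,interpolation=cv2.INTER_CUBIC)
    draw(im,n,S,x0,y0,3.5,(255,255,0));draw(im,n,box(.6235,.068,13.2,.06,.06,.02,.02),x0,y0,3.5,(0,0,255))
    o.append(im)
cv2.imwrite("pics/bot2.png",np.hstack(o))
E
```

```text
t 18.75 tcp [0.6194 0.0683 0.0549] close 13.2 w 5.1 F [ 0.4  0.2 -1.3]
```

View pics/bot2.png

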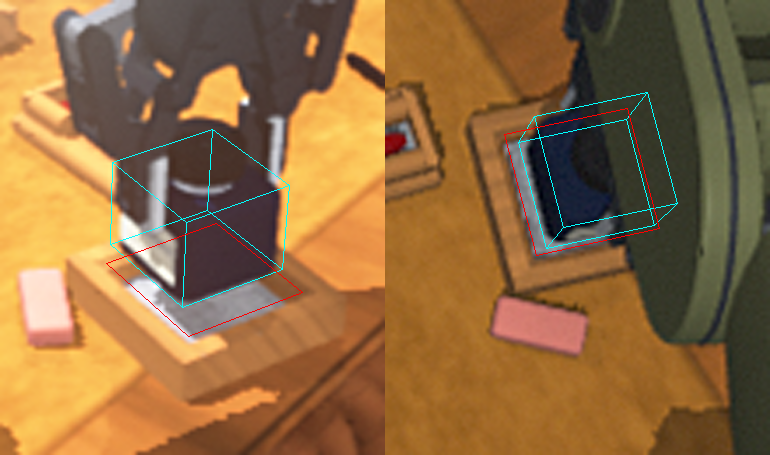

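The bottle is upright and matches its outline. I'll let it settle, then check the position.

Emit:
carry_out --pt "0 0 0 0 0 0" --pt "0 0 0 0 0 0"

```text
time: 19.1
ee_pos: [0.623, 0.0681, 0.0593]
tool_rot: [0.621, 0.784, 0.0, 0.001]
wrist_force: [1.0, -0.3, -1.4]
width: 0.598
grip_force: 42.0
```

Emit:
carry_out --pt "0 0 -0.8 0 0 0" --pt "0 0 -0.8 0 0 0" --pt "0 0 -0.8 0 0 0" --pt "0 0 -0.4 0 0 0" --pt "0 0 0 0 0 0"

```text
time: 19.73
ee_pos: [0.6225, 0.068, 0.0309]
tool_rot: [0.621, 0.783, -0.0, -0.0]
wrist_force: [-3.8, 0.0, 5.1]
width: 0.598
grip_force: 42.6
```

Emit:
carry_out --pt "0 0 -0.1 0 0 0" --pt "0 0 0 0 0 0"

```text
time: 19.98
ee_pos: [0.6226, 0.068, 0.0309]
tool_rot: [0.621, 0.783, -0.0, -0.0]
wrist_force: [-6.3, -0.3, 9.3]
width: 0.598
grip_force: 43.1
```

Emit:
carry_out --pt "0 0 0.1 0 0 0" --pt "0 0 0 0 0 0" --pt "0 0 0 0 0 0" --pt "0 0 0 0 0 0" --gripper 8.5

```text
time: 20.48
ee_pos: [0.6225, 0.068, 0.0301]
tool_rot: [0.621, 0.783, -0.0, -0.0]
wrist_force: [-0.5, 0.0, 0.4]
width: 0.993
grip_force: 0.0
```

Emit:
carry_out --pt "0 0 3 0 0 0" --pt "0 0 4 0 0 0" --pt "0 0 4 0 0 0" --pt "-4 0 4 0 0 0" --pt "-5 0 2 0 0 0"

```text
time: 21.1
ee_pos: [0.5333, 0.068, 0.2033]
tool_rot: [0.622, 0.783, 0.001, 0.002]
wrist_force: [-0.4, 0.3, 0.2]
width: 0.995
grip_force: 0.0
```

Emit:
carry_out --pt "-5 -4 0 0 0 0" --pt "-5 -6 0 0 0 0" --pt "0 -6 0 0 0 0" --pt "0 -6 0 0 0 0" --pt "0 0 0 0 0 0"

```text
time: 21.72
ee_pos: [0.4433, -0.1424, 0.2006]
tool_rot: [0.624, 0.781, -0.0, 0.0]
wrist_force: [-0.2, -0.4, 0.7]
width: 0.998
grip_force: 0.0
```

```bash
python3 - <<'E'
from ov import *
st()
o=[]
S=box(.6235,.068,13.2,.052,.052,.006,.048)+cyl(.6235,.068,.0175,.068)
Q=cyl(.584,.352,.012,.006)+cyl(.584,.352,.012,.016)+cyl(.584,.352,.014,.066)
a=manip.read_camera("side");b=manip.read_camera("top")
for n,im,x0,y0 in(("side",a,340,230),("top",b,375,150),("side",a,290,190),("top",b,210,165)):
    im=cv2.resize(im[y0:y0+100,x0:x0+100],None,fx=3,fy=3,interpolation=cv2.INTER_CUBIC)
    draw(im,n,S+Q,x0,y0,3,(255,255,0));o.append(im)
cv2.imwrite("pics/fin.png",np.vstack([np.hstack(o[:2]),np.hstack(o[2:])]))
E
```

```text
t 21.73 tcp [ 0.4433 -0.1424  0.2006] close 12.8 w 8.52 F [-0.2 -0.4  0.7]
```

View pics/fin.png

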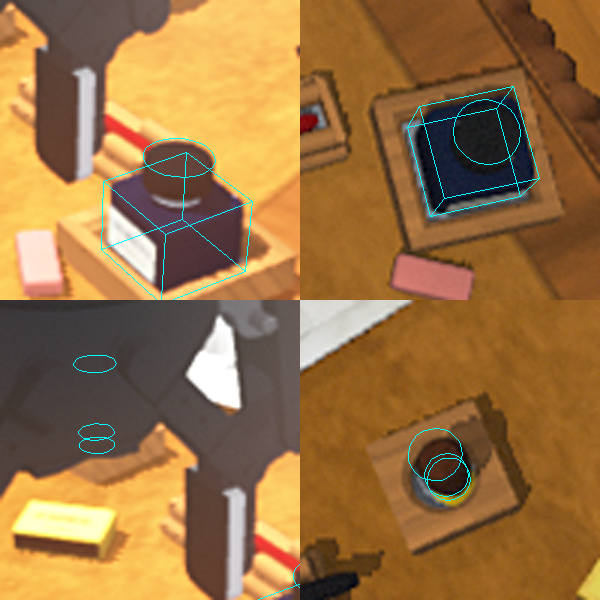

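```bash
python3 - <<'E'
from h import *
print(((proj("side",[(.581,.350,.071),(.581,.350,.02),(.584,.352,.071)])-[230,195])*3).round(0))
E
```

```text
[[271.  44.]
 [273. 114.]
 [275.  42.]]
```

```bash
python3 -c "
from h import *
st();print(manip.sign_off())"
```

```text
t 21.82 tcp [ 0.4435 -0.1394  0.2002] close 13.0 w 8.48 F [-0.1  0.4  0.3]
the job is handed in; nothing more can be done
None
```

The pen, wax stick, ink bottle and seal are each in their holder and released, with the bottle kept upright, and the job was handed in at about 22 s; the camera checks looked right for all four, but sign-off returned no verdict.

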